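Nudge a spectacle lens into the empty cell of a loading station

TASK

One of the two round cells of the lens loading station is empty: push the loose lens across the station's top with the fingertips until it drops into that empty cell and lies flat on its floor, then take the hand away. Slide it only, never pick it up or push it off the station, and leave the lens that is already seated and the things round the station as they are.

Things in the scene. Friction and masses are not known exactly. Their poses are not given: they have to be found in the camera images.
- lens: the loose uncut lens to be pushed: a dark brown tinted disc 65 mm in diameter and 12 mm thick at its edge (the top domes 2 mm more in the middle, for looks only), about 50 g, sliding freely. Origin at the centre of its flat underside, z up. It starts flat on the land, the plain part of the station's top. Once seated in a cell its edge still stands 6 mm above the station's top.
- cell_floor (a point): centre of the floor of the EMPTY cell, z up: a round recess 72 mm in diameter and 6 mm deep with an upright wall, in a light grey block. The station's flat top (the rim of the cell) is 6 mm above this point.
- seated_lens: a second, identical lens already lying in the other cell, beside the empty one (centres 120 mm apart); origin at the centre of its underside. Leave it there.
- station: the fixed loading station, 210 mm (its x) by 240 mm (its y), flat top 30 mm above the table everywhere; only the lenses stand up from it. Origin at the centre of its underside. The white land takes up its x from -105 to +5 mm; two light grey cell blocks, level with the land, take up the rest, the cells' centres at x = +55, y = +60 and -60 mm. Which one is empty varies.
- spray: white bottle with a blue cap, 44 mm across and 130 mm tall, standing loose on the table on the +y side of the station; origin under its centre. Leave it.
- case: black spectacle case, 160 x 62 x 40 mm, lying loose on the table on the -y side of the station; origin under its centre. Leave it.
- stockbox: cardboard lens box, 80 x 80 x 50 mm, loose on the table beyond the station (+x side); origin under its centre. Leave it.

How it is judged:
By the outcome, as a careful person would: the job done as asked, in the order asked, and still so for the second after the job is handed in, with the robot touching nothing.
It also fails if it takes over 38 s, if anything falls off the work surface, if the arm or the gripper's body presses on something with over 40 N, if the wrist force passes 120 N, or if a joint passes its speed limit or range.

ROBOT

A 6-joint arm with a two-finger parallel gripper is mounted at the origin on the work surface. World frame = base frame: x ahead of the robot, y to its left, z up, the work surface at z = 0. Lengths are in m, angles in rad, forces in N, time in s.
With the tool pointing down it reaches from about 0.425 to 0.95 m from the base axis. Payload 3.5 kg.
Tool frame: the origin (TCP) lies midway between the tips of the shut fingers; the grasp point (between the pads) lies 19 mm behind it; z points along the fingers, y is the direction in which the jaws open and shut (so a half turn about z gives the same grasp; the last joint's range is limited). The gripper opens to 85 mm and grips with 20 to 120 N. Pads are 22 mm wide; open, the fingers measure 114 mm over their backs; the gripper's body (76 mm by 85 mm) begins 54 mm behind the grasp point. The pads swing forward as they close: fully open they stand 13 mm farther back than shut.
Start: joints at [0.967, 0.286, 1.577, -0, 1.279, -0.15], TCP at [0.296, 0.607, 0.231] pointing down, gripper open.
Joint ranges: [-2.77, 2.77], [-0.9, 2.22], [0.21, 2.48], [-1.53, 4.67], [0.24, 2.81], [-2.84, 2.84]. Speed limits (rad/s): [2.79, 2.79, 3.14, 3.14, 3.14, 3.14].

INTERFACE

Orientations are given as a unit quaternion [x, y, z, w].
In Python, from plant import * gives the robot as it stands.
- The arm moves only by the shell command python3 -m jog 'ROWS' [FORCE]. ROWS is a JSON object of lists of equal length, an entry for each row: "travel": the shift along the world's x, y, z in mm, a list of three; "dr": the turn, a rotation vector about the world's x, y, z in degrees, a list of three; "jaw": the closure in counts, from 0 (fully open) to 255 (shut). In form: {"travel": [[x, y, z], ...], "dr": [[wx, wy, wz], ...], "jaw": [jaw, ...]}. A call has 1 to 5 rows; each row shifts and turns the commanded pose from where the row before left it; what a row does not reach is not made up. A row lasts 1/12 s, in which the tool goes at most 41.7 mm and 7.16 degrees, less where a joint would pass 70% of its speed; a pose out of reach is approached as far as the arm can. A call is refused whole if a number of a shift passes 41.7 or a number of a turn 7.16, either way. A call with a gripper value outside its range is refused whole. The fingers move at their own pace and stop on an object; FORCE is the grip in N (left out, the last holds). Time passes only in rows, so rows that do not move let the fingers close. It gives the time, the measured TCP pose, the force and the opening at its end, in the units of the state.
- get_state(): the state, without advancing time (a new reading comes with each control period).
- read_camera(name): name is "scene" or "side" or "wrist"; returns the picture (480x640x3 uint8, red, green, blue); there is no depth.
- camera_info(name): a dict with "K" (3x3 intrinsics, pixels), "k1" (the pictures are not rectified: a ray, as slopes to the right and down, at radius r is drawn at 1 + k1 r^2 times it, then the intrinsics apply), "R" (3x3) and "t" (3): a world point X has camera coordinates R X + t; the wrist camera has in their place "mount" (4x4, takes a point from camera to tool coordinates, whose origin is the TCP and whose axes are the flange's). Camera axes: x right, y down, z forward; pixel columns grow to the right and rows downward; lengths in m; the calibration is good to about 2 mm. A picture is of the moment at which its call begins: read the wrist's pose just before it. camera_info takes no time and is no camera call.
- sign_off(): hands the job in, once; it reports no verdict.
The state is a dict: "time": time; "qpos": joint angles; "dq": joint speeds; "joint_efforts": joint torques, N m; "eef_pos": TCP position; "tcp_rot": TCP orientation; "contact_force": force on the tool from outside, world axes, zero at the start; "wrist_torque": the same for the moment, N m; "opening": opening from 0.0 (shut) to 1.0 (fully open).
Only numpy, scipy, OpenCV 4.12 (cv2) and the standard library are available. Lean on these libraries where they do the work, as an engineer would, in place of code of your own. Each camera call takes 0.05 s, during which the arm holds its last target. There are 200 camera calls.

## Working session

There is one attempt and no reset: what is moved stays moved. The work goes in short steps, Python scripts to look and compute and a shell command to move; the robot and the scene stay as the last step left them, time stands still between calls to the robot, and variables do not carry over. Pictures are saved under pics/ and viewed, about 8 in all and at most 12, crops included, and the job is handed in when it is done.

```bash
mkdir -p pics; ls; python3 - <<'E'
from plant import *
import cv2
s=get_state();print({k:s[k] for k in("time","eef_pos","tcp_rot","opening")})
for n in("scene","side"):
    cv2.imwrite(f"pics/{n}0.png",read_camera(n)[:,:,::-1])
    i=camera_info(n);print(n,i)
print(camera_info("wrist"))
E
```

```text
pics
{'time': 0.0, 'eef_pos': array([0.29552652, 0.60612169, 0.22989492]), 'tcp_rot': array([ 2.24964222e-01,  9.74366270e-01, -1.13191030e-03, -4.34216502e-04]), 'opening': 0.9984202310540129}
scene {'K': array([[503.02604981,   0.        , 322.39081144],
       [  0.        , 503.02604981, 244.86707442],
       [  0.        ,   0.        ,   1.        ]]), 'k1': 0.042735870952945045, 'R': array([[ 0.44040453,  0.89775731,  0.00869873],
       [ 0.70741661, -0.34103235, -0.6190789 ],
       [-0.55281605,  0.27879878, -0.78528062]]), 't': array([-0.33271956, -0.39764195,  1.38894726])}
side {'K': array([[572.10949928,   0.        , 321.02487232],
       [  0.        , 572.10949928, 243.36579637],
       [  0.        ,   0.        ,   1.        ]]), 'k1': -0.02061750075849198, 'R': array([[ 0.81939091, -0.57298534, -0.01692163],
       [-0.3957907 , -0.54414877, -0.73976472],
       [ 0.41466646,  0.61285391, -0.67265282]]), 't': array([-0.48474216,  0.29660591,  0.92414305])}
{'K': array([[406.31450862,   0.        , 322.33036669],
       [  0.        , 406.31450862, 242.02941816],
       [  0.        ,   0.        ,   1.        ]]), 'k1': -0.06838521485746787, 'mount': array([[ 1.27755216e-03, -9.44108945e-01, -3.29631107e-01,
         8.59554109e-02],
       [ 9.99997948e-01,  1.72446181e-03, -1.06340170e-03,
        -4.24145169e-04],
       [ 1.57240332e-03, -3.29629072e-01,  9.44109211e-01,
        -1.42853445e-01],
       [ 0.00000000e+00,  0.00000000e+00,  0.00000000e+00,
         1.00000000e+00]])}
```

View pics/scene0.png

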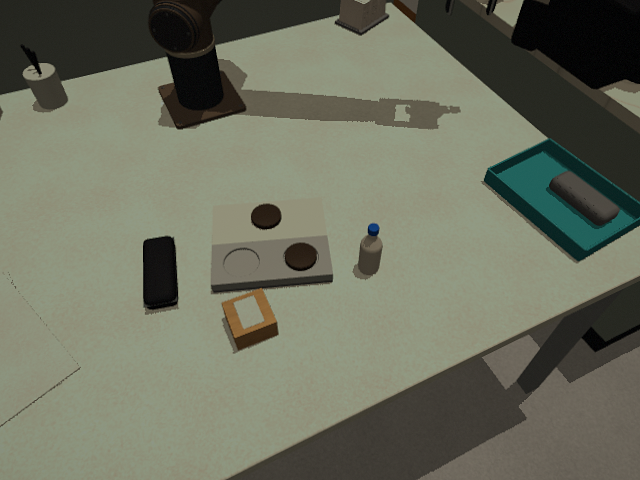

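View pics/side0.png

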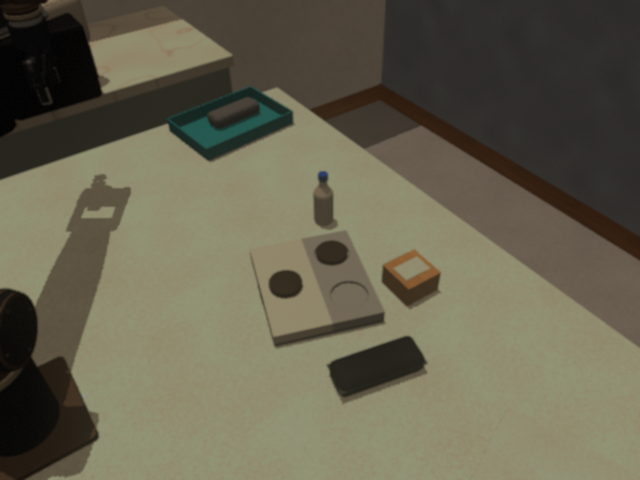

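Scene view: the loose lens is at (266,216), the seated one at (301,256), and the empty cell at (241,262), on the −y side. In the side view they are at (286,284), (332,252) and (349,293).

```bash
cat > h.py <<'E'
import numpy as np, cv2
from plant import *
from scipy.spatial.transform import Rotation as Rn
def cast(n,uv,z,pose=None):
    i=camera_info(n); d=np.array([i["k1"],0,0,0,0.])
    p=cv2.undistortPoints(np.array(uv,float).reshape(-1,1,2),i["K"],d).reshape(-1,2)
    if n=="wrist":
        M=i["mount"]; Rt=Rn.from_quat(pose["tcp_rot"]).as_matrix()
        R=(Rt@M[:3,:3]); c=Rt@M[:3,3]+pose["eef_pos"]
    else: R=i["R"].T; c=-R@i["t"]
    r=np.c_[p,np.ones(len(p))]@R.T
    return (c+r*((z-c[2])/r[:,2])[:,None])[:,:2]
def dark(img,thr,amin):
    g=img.max(2); m=cv2.morphologyEx((g<thr).astype(np.uint8),cv2.MORPH_OPEN,np.ones((3,3)))
    cs,_=cv2.findContours(m,cv2.RETR_EXTERNAL,cv2.CHAIN_APPROX_NONE)
    return [c for c in cs if cv2.contourArea(c)>amin]
def centre(n,c,z,pose=None):
    p=cast(n,c.reshape(-1,2),z,pose); (x,y),r=cv2.minEnclosingCircle(p.astype(np.float32)); return x,y,r
E
python3 - <<'E'
from h import *
R={"scene":((266,216),(301,256)),"side":((286,284),(332,252))}
C={"scene":(241,262),"side":(349,293)}
for n in R:
    im=cv2.imread(f"pics/{n}0.png")
    for c in dark(im,75,150):
        for k,q in enumerate(R[n]):
            if cv2.pointPolygonTest(c,q,False)>0:
                print(n,("loose","seated")[k],np.round(centre(n,c,(.036,.030)[k]),4),cv2.fitEllipse(c)[0])
    print(n,"cell",cast(n,[C[n]],.03))
    g=cv2.cvtColor(im,cv2.COLOR_BGR2HSV)
    box=im[190:300,200:345] if n=="scene" else im[225:350,240:390]
    cv2.imwrite(f"pics/{n}_z.png",cv2.convertScaleAbs(cv2.resize(box,None,fx=5,fy=4.6,interpolation=cv2.INTER_CUBIC),alpha=1.5))
E
```

```text
scene seated [0.6269 0.0126 0.0355] (300.33489990234375, 256.39410400390625)
scene loose [ 0.5008 -0.0115  0.0362] (265.6753845214844, 216.22921752929688)
scene cell [[ 0.5885412  -0.10057288]]
side loose [ 0.5013 -0.0104  0.0357] (285.3062438964844, 283.88409423828125)
side seated [0.6279 0.0139 0.036 ] (331.26507568359375, 252.56398010253906)
side cell [[ 0.58891341 -0.09760908]]
```

View pics/scene_z.png

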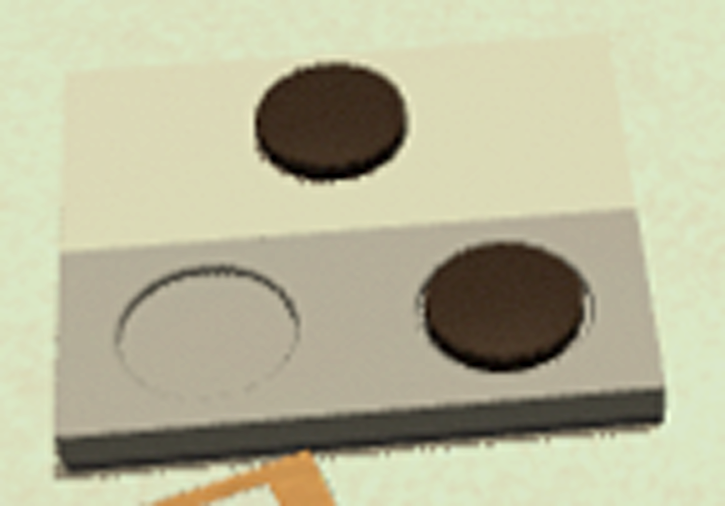

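```bash
J='{"travel":[[10,-36,-6],[10,-36,-6],[10,-36,-6],[10,-36,-6],[10,-36,-6]],"dr":[[0,0,-1.2],[0,0,-1.2],[0,0,-1.2],[0,0,-1.2],[0,0,-1.2]],"jaw":[135,135,135,135,135]}'
python3 -m jog '{"travel":[[10,-36,-6],[10,-36,-6],[10,-36,-6],[10,-36,-6],[10,-36,-6]],"dr":[[0,0,-1.2],[0,0,-1.2],[0,0,-1.2],[0,0,-1.2],[0,0,-1.2]],"jaw":[135,135,135,135,135]}' 20
python3 -m jog '{"travel":[[10,-36,-6],[10,-36,-6],[10,-36,-6],[10,-36,-6],[10,-36,-6]],"dr":[[0,0,-1.2],[0,0,-1.2],[0,0,-1.2],[0,0,-1.2],[0,0,-1.2]],"jaw":[135,135,135,135,135]}'
python3 -m jog '{"travel":[[10,-36,-6],[10,-36,-6],[10,-36,-6],[10,-36,-6],[10,-36,-6]],"dr":[[0,0,-1.2],[0,0,-1.2],[0,0,-1.2],[0,0,-1.2],[0,0,-1.2]],"jaw":[135,135,135,135,135]}'
python3 -m jog '{"travel":[[0,0,0],[0,0,0]],"dr":[[0,0,0],[0,0,0]],"jaw":[135,135]}'
```

```text
time: 0.52
eef_pos: [0.3456, 0.4249, 0.2004]
tcp_rot: [0.276, 0.961, -0.0, -0.0]
contact_force: [0.9, 0.4, 0.5]
opening: 0.472
time: 0.93
eef_pos: [0.3956, 0.2449, 0.1707]
tcp_rot: [0.326, 0.945, -0.0, -0.0]
contact_force: [0.6, 0.7, -0.2]
opening: 0.471
time: 1.35
eef_pos: [0.4456, 0.0649, 0.1409]
tcp_rot: [0.375, 0.927, 0.0, -0.0]
contact_force: [0.9, 0.3, 0.4]
opening: 0.472
time: 1.52
eef_pos: [0.4457, 0.065, 0.1407]
tcp_rot: [0.377, 0.926, -0.0, -0.001]
contact_force: [0.5, -0.2, 0.3]
opening: 0.47
```

```bash
python3 - <<'E'
from h import *
s=get_state(); im=read_camera("wrist")[:,:,::-1].copy(); cv2.imwrite("pics/w1.png",im)
for c in dark(im,75,1500):
    print(cv2.boundingRect(c),np.round(centre("wrist",c,.036,s),4),np.round(centre("wrist",c,.030,s),4))
E
```

```text
(559, 350, 81, 100) [0.6941 0.1254 0.0584] [0.7016 0.1255 0.0598]
(26, 224, 594, 256) [ 0.6046 -0.0914  0.2629] [ 0.61   -0.0966  0.2692]
```

View pics/w1.png

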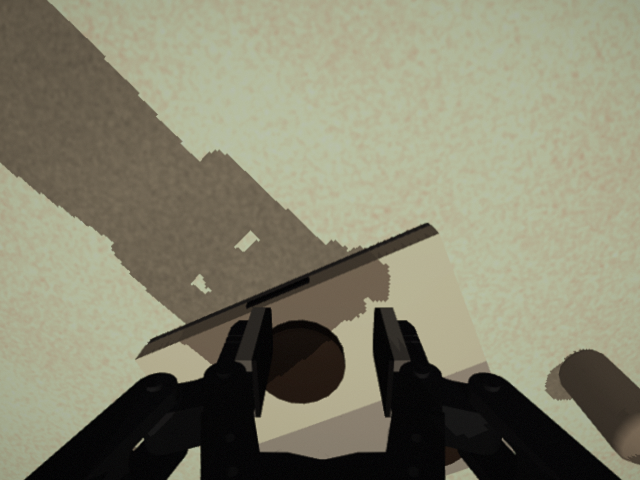

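Wrist view: the lens is at about (303,362), with its right edge at 345, bottom at 404 and top at 320. It sits off-centre between the fingertips, which are at columns 268 and 377.

```bash
python3 - <<'E'
from h import *
s=get_state()
p=cast("wrist",[(345,362),(303,404),(300,320),(331,333),(333,391)],.040,s); print(p)
print(cv2.minEnclosingCircle(p.astype(np.float32)))
u=np.array([.0885,-.088]);u/=np.linalg.norm(u);v=np.array([-u[1],u[0]])
for z in (.036,):
  L=np.array([.501,-.011]);T=s["eef_pos"][:2];print("along, lateral mm",1e3*(L-T)@u,1e3*(L-T)@v)
E
```

```text
[[ 0.52075315  0.01462839]
 [ 0.52654244 -0.03357242]
 [ 0.47433469  0.01580894]
 [ 0.4964625   0.02397198]
 [ 0.53335331 -0.00911938]]
((0.5004385709762573, -0.008881742134690285), 0.03603106737136841)
along, lateral mm 93.75809949108879 -15.647405104247651
```

```bash

python3 -m jog '{"travel":[[10,-20,-10],[10,-20,-20],[0,0,-30],[0,0,-26],[0,0,0]],"dr":[[0,0,0],[0,0,0],[0,0,0],[0,0,0],[0,0,0]],"jaw":[135,135,135,135,135]}'
python3 -m jog '{"travel":[[0,0,-6],[0,0,-4],[0,0,-3],[0,0,-2],[0,0,0]],"dr":[[0,0,0],[0,0,0],[0,0,0],[0,0,0],[0,0,0]],"jaw":[135,135,135,135,135]}'
python3 - <<'E'
from h import *
im=read_camera("side")[:,:,::-1]
cv2.imwrite("pics/s2.png",cv2.convertScaleAbs(cv2.resize(im[190:350,220:400],None,fx=4,fy=3.7,interpolation=cv2.INTER_CUBIC),alpha=1.8))
E
```

```text
time: 1.98
eef_pos: [0.4613, 0.0286, 0.0504]
tcp_rot: [0.374, 0.928, -0.001, -0.005]
contact_force: [-2.2, 0.7, -0.8]
opening: 0.467
time: 2.4
eef_pos: [0.4664, 0.0269, 0.041]
tcp_rot: [0.374, 0.927, 0.0, 0.001]
contact_force: [-0.7, -0.9, -0.5]
opening: 0.471
```

View pics/s2.png

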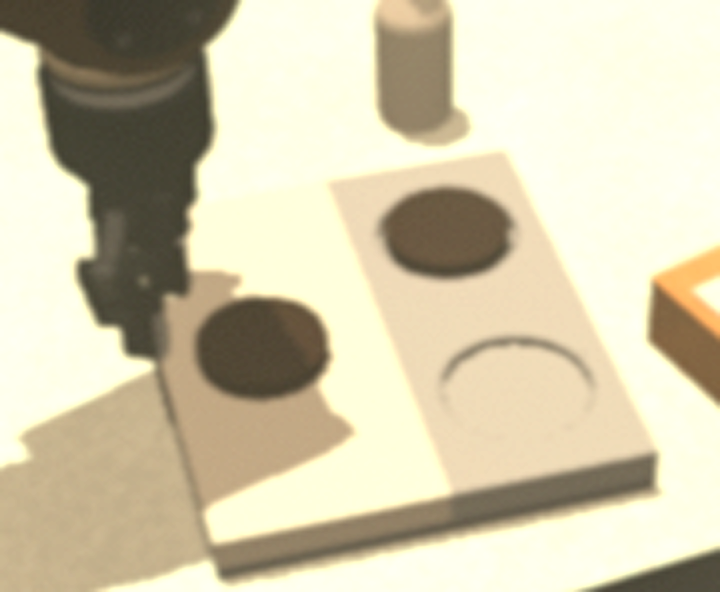

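The side view shows the fingertips behind the lens at the edge of the land, not touching anything yet. I'll move forward a little and feel for the top.

```bash

python3 -m jog '{"travel":[[2,-2,-2],[0,0,-2],[0,0,0]],"dr":[[0,0,0],[0,0,0],[0,0,0]],"jaw":[135,135,135]}'
python3 -m jog '{"travel":[[0,0,-2],[0,0,0],[0,0,0]],"dr":[[0,0,0],[0,0,0],[0,0,0]],"jaw":[135,135,135]}'
python3 -m jog '{"travel":[[0,0,-2],[0,0,0],[0,0,0]],"dr":[[0,0,0],[0,0,0],[0,0,0]],"jaw":[135,135,135]}'
python3 -m jog '{"travel":[[0,0,-1.5],[0,0,0],[0,0,0]],"dr":[[0,0,0],[0,0,0],[0,0,0]],"jaw":[135,135,135]}'
```

```text
time: 2.7
eef_pos: [0.4679, 0.0245, 0.0362]
tcp_rot: [0.375, 0.927, -0.0, -0.0]
contact_force: [0.0, -0.6, 0.2]
opening: 0.469
time: 2.95
eef_pos: [0.4677, 0.0247, 0.0341]
tcp_rot: [0.375, 0.927, -0.0, -0.0]
contact_force: [-0.0, -0.6, 0.1]
opening: 0.471
time: 3.2
eef_pos: [0.4677, 0.0247, 0.0322]
tcp_rot: [0.375, 0.927, -0.0, -0.0]
contact_force: [-1.1, -0.9, 0.1]
opening: 0.473
time: 3.45
eef_pos: [0.4678, 0.0247, 0.0307]
tcp_rot: [0.375, 0.927, -0.0, -0.0]
contact_force: [0.3, -0.6, -0.0]
opening: 0.467
```

```bash

python3 -m jog '{"travel":[[-1,-1,-1],[0,0,-1],[0,0,0]],"dr":[[0,0,0],[0,0,0],[0,0,0]],"jaw":[135,135,135]}'
python3 -m jog '{"travel":[[3,-3,0],[3,-3,0],[3,-3,0],[3,-3,0],[3,-3,0]],"dr":[[0,0,0],[0,0,0],[0,0,0],[0,0,0],[0,0,0]],"jaw":[135,135,135,135,135]}'
python3 -m jog '{"travel":[[3,-3,0],[3,-3,0],[3,-3,0],[3,-3,0],[3,-3,0]],"dr":[[0,0,0],[0,0,0],[0,0,0],[0,0,0],[0,0,0]],"jaw":[135,135,135,135,135]}'
python3 -m jog '{"travel":[[3,-3,0],[3,-3,0],[3,-3,0],[3,-3,0],[0,0,0]],"dr":[[0,0,0],[0,0,0],[0,0,0],[0,0,0],[0,0,0]],"jaw":[135,135,135,135,135]}'
python3 - <<'E'
from h import *
im=read_camera("side")[:,:,::-1]
for c in dark(im,75,150):print(cv2.boundingRect(c),np.round(centre("side",c,.036),4))
cv2.imwrite("pics/s3.png",cv2.convertScaleAbs(cv2.resize(im[190:350,220:400],None,fx=4,fy=3.7,interpolation=cv2.INTER_CUBIC),alpha=1.8))
E
```

```text
time: 3.7
eef_pos: [0.4666, 0.0237, 0.0286]
tcp_rot: [0.375, 0.927, -0.0, -0.0]
contact_force: [0.3, -0.6, -0.6]
opening: 0.473
time: 4.12
eef_pos: [0.4823, 0.0083, 0.0289]
tcp_rot: [0.375, 0.927, 0.0, -0.0]
contact_force: [0.2, 1.1, 0.3]
opening: 0.473
time: 4.53
eef_pos: [0.4972, -0.0067, 0.0288]
tcp_rot: [0.375, 0.927, -0.0, -0.0]
contact_force: [0.1, 0.5, -0.1]
opening: 0.469
time: 4.95
eef_pos: [0.5097, -0.019, 0.029]
tcp_rot: [0.375, 0.927, -0.0, 0.001]
contact_force: [-0.3, -0.4, -0.1]
opening: 0.468
(329, 337, 96, 60) [ 0.5252 -0.2611  0.0837]
(328, 314, 55, 20) [ 0.5503 -0.1677  0.0538]
(316, 241, 31, 24) [0.6239 0.0088 0.0349]
(0, 189, 98, 291) [0.0509 0.264  0.3891]
(313, 0, 327, 259) [1.6416 0.2428 0.8076]
(0, 0, 327, 300) [0.4766 0.9723 1.0531]
```

View pics/s3.png

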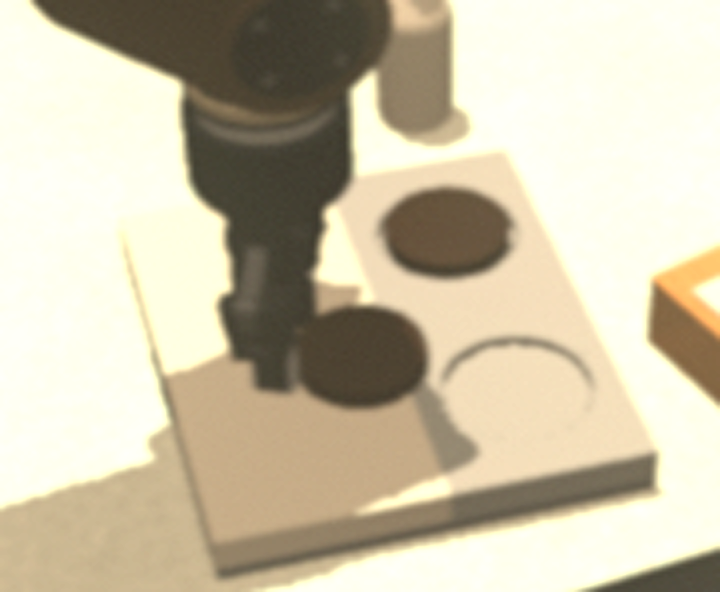

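The lens is at crop (364,356), cradled by the fingers, and about 70 mm from the cell at crop (517,393).

```bash
python3 - <<'E'
from h import *
f=lambda a,b:(220+a/4-.4,190+b/3.7-.4)
print(cast("side",[f(364,352)],.040),cast("side",[f(364,356)],.037),cast("side",[f(517,393)],.03),get_state()["eef_pos"])
E
```

```text
[[ 0.53674312 -0.04487113]] [[ 0.53667574 -0.04481429]] [[ 0.58432433 -0.10322157]] [ 0.50930754 -0.01869571  0.02890264]
```

```bash

python3 -m jog '{"travel":[[3,-3.2,0],[3,-3.2,0],[3,-3.2,0],[3,-3.2,0],[3,-3.2,0]],"dr":[[0,0,0],[0,0,0],[0,0,0],[0,0,0],[0,0,0]],"jaw":[135,135,135,135,135]}'
python3 -m jog '{"travel":[[3,-3.2,0],[3,-3.2,0],[3,-3.2,0],[3,-3.2,0],[3,-3.2,0]],"dr":[[0,0,0],[0,0,0],[0,0,0],[0,0,0],[0,0,0]],"jaw":[135,135,135,135,135]}'
python3 -m jog '{"travel":[[3,-3.2,0],[3,-3.2,0],[3,-3.2,0],[3,-3.2,0],[0,0,0]],"dr":[[0,0,0],[0,0,0],[0,0,0],[0,0,0],[0,0,0]],"jaw":[135,135,135,135,135]}'
python3 - <<'E'
from h import *
im=read_camera("side")[:,:,::-1]; im2=read_camera("scene")[:,:,::-1]
r=lambda a:cv2.convertScaleAbs(cv2.resize(a,(400,400),interpolation=cv2.INTER_CUBIC),alpha=1.8)
cv2.imwrite("pics/s4.png",np.hstack([r(im[230:340,280:390]),r(im2[190:300,205:315])]))
E
```

```text
time: 5.42
eef_pos: [0.5242, -0.0347, 0.0288]
tcp_rot: [0.375, 0.927, -0.0, 0.0]
contact_force: [0.2, -0.5, -0.1]
opening: 0.472
time: 5.83
eef_pos: [0.5392, -0.0507, 0.0288]
tcp_rot: [0.375, 0.927, -0.0, -0.0]
contact_force: [-1.0, 0.5, 0.4]
opening: 0.467
time: 6.25
eef_pos: [0.5517, -0.0639, 0.0291]
tcp_rot: [0.375, 0.927, -0.0, 0.001]
contact_force: [0.4, -0.2, 0.2]
opening: 0.472
```

View pics/s4.png

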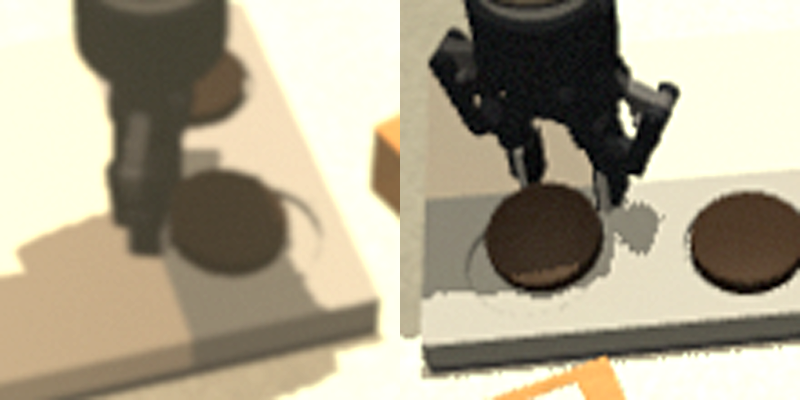

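The lens overlaps the cell, with the crescent still open on the far −y side (lens at scene crop (545,237), cell at about (533,264)). I'll finish slowly.

```bash

python3 -m jog '{"travel":[[1.5,-1.6,0],[1.5,-1.6,0],[1.5,-1.6,0],[1.5,-1.6,0],[0,0,0]],"dr":[[0,0,0],[0,0,0],[0,0,0],[0,0,0],[0,0,0]],"jaw":[135,135,135,135,135]}'
python3 -m jog '{"travel":[[1.5,-1.6,0],[1,-1,0],[0,0,0]],"dr":[[0,0,0],[0,0,0],[0,0,0]],"jaw":[135,135,135]}'
python3 - <<'E'
from h import *
im=read_camera("side")[:,:,::-1]; im2=read_camera("scene")[:,:,::-1]
r=lambda a:cv2.convertScaleAbs(cv2.resize(a,(400,400),interpolation=cv2.INTER_CUBIC),alpha=1.8)
cv2.imwrite("pics/s5.png",np.hstack([r(im[230:340,280:390]),r(im2[190:300,205:315])]))
E
```

```text
time: 6.77
eef_pos: [0.5573, -0.0699, 0.029]
tcp_rot: [0.375, 0.927, -0.0, 0.0]
contact_force: [0.3, 0.1, 0.0]
opening: 0.469
time: 7.02
eef_pos: [0.5596, -0.0723, 0.0289]
tcp_rot: [0.375, 0.927, -0.0, 0.0]
contact_force: [-0.3, -0.3, 0.2]
opening: 0.473
```

View pics/s5.png

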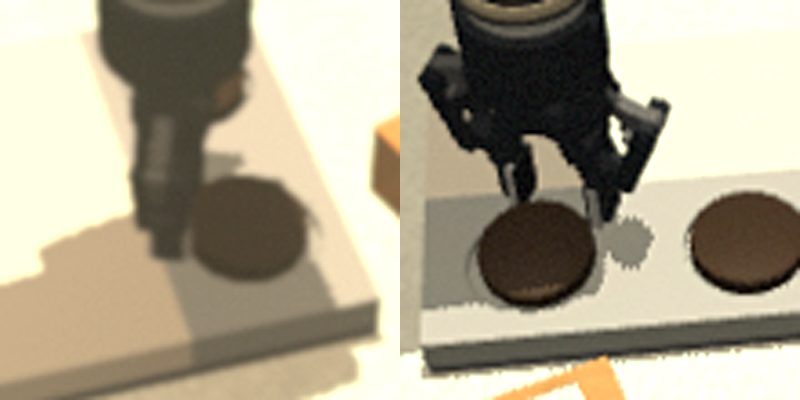

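```bash

python3 -m jog '{"travel":[[1,-1,0],[1,-1,0],[0,0,0]],"dr":[[0,0,0],[0,0,0],[0,0,0]],"jaw":[135,135,135]}'
python3 -m jog '{"travel":[[0.8,-1,0],[0.8,-1,0],[0,0,0],[0,0,0]],"dr":[[0,0,0],[0,0,0],[0,0,0],[0,0,0]],"jaw":[135,135,135,135]}'
python3 - <<'E'
from h import *
im=read_camera("side")[:,:,::-1]; im2=read_camera("scene")[:,:,::-1]
r=lambda a:cv2.convertScaleAbs(cv2.resize(a,(400,400),interpolation=cv2.INTER_CUBIC),alpha=1.8)
cv2.imwrite("pics/s6.png",np.hstack([r(im[230:340,280:390]),r(im2[190:300,205:315])]))
E
```

```text
time: 7.37
eef_pos: [0.5616, -0.0743, 0.0289]
tcp_rot: [0.375, 0.927, -0.0, 0.0]
contact_force: [-0.8, -0.9, 0.6]
opening: 0.475
time: 7.7
eef_pos: [0.5631, -0.0762, 0.0289]
tcp_rot: [0.375, 0.927, -0.0, 0.0]
contact_force: [-0.2, -0.0, -0.8]
opening: 0.468
```

View pics/s6.png

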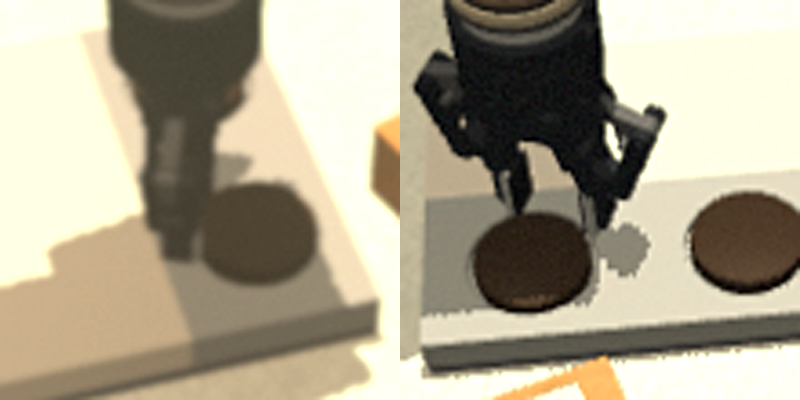

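The lens now seems to lie inside the cell, at scene crop (532,262). I'll back the hand off along the push line and check with an unobstructed view.

```bash

python3 -m jog '{"travel":[[-4,4,0],[-8,8,0],[-10,10,0],[-10,10,20],[-10,10,40]],"dr":[[0,0,0],[0,0,0],[0,0,0],[0,0,0],[0,0,0]],"jaw":[135,135,135,135,135]}'
python3 -m jog '{"travel":[[-10,25,40],[-10,35,20],[-10,38,0],[-10,38,0],[-10,38,0]],"dr":[[0,0,0],[0,0,0],[0,0,0],[0,0,0],[0,0,0]],"jaw":[135,135,135,135,135]}'
python3 -m jog '{"travel":[[-10,38,0],[-10,38,0],[-10,38,0],[0,0,0],[0,0,0]],"dr":[[0,0,0],[0,0,0],[0,0,0],[0,0,0],[0,0,0]],"jaw":[135,135,135,135,135]}'
python3 - <<'E'
from h import *
im=read_camera("side")[:,:,::-1]; im2=read_camera("scene")[:,:,::-1]
for n,a in(("side",im),("scene",im2)):
    for c in dark(a,75,150):
        p=centre(n,c,.030)
        if p[2]<.05: print(n,np.round(p,4),cv2.boundingRect(c),cv2.contourArea(c),[np.round(v,1) for v in cv2.fitEllipse(c)])
r=lambda a:cv2.convertScaleAbs(cv2.resize(a,(400,400),interpolation=cv2.INTER_CUBIC),alpha=1.8)
cv2.imwrite("pics/s7.png",np.hstack([r(im[225:335,290:400]),r(im2[195:305,220:330])]))
E
```

```text
time: 8.22
eef_pos: [0.5155, -0.0322, 0.0833]
tcp_rot: [0.375, 0.927, -0.001, -0.006]
contact_force: [0.1, -0.3, 0.1]
opening: 0.468
time: 8.63
eef_pos: [0.4711, 0.1382, 0.1434]
tcp_rot: [0.375, 0.927, 0.0, 0.001]
contact_force: [0.4, 0.5, -0.1]
opening: 0.472
time: 9.05
eef_pos: [0.4406, 0.2521, 0.1424]
tcp_rot: [0.372, 0.928, -0.0, -0.0]
contact_force: [-0.5, -0.0, 0.5]
opening: 0.467
side [ 0.5894 -0.1002  0.0357] (333, 281, 34, 27) 707.5 [array([349.8, 294. ]), array([26.9, 33.6]), np.float64(95.3)]
side [0.6279 0.0137 0.0356] (316, 241, 31, 24) 565.5 [array([331.3, 252.7]), array([23.3, 31. ]), np.float64(91.5)]
scene [ 0.7555 -0.1322  0.0417] (234, 323, 44, 27) 493.5 [array([255.8, 336.3]), array([12.7, 58.1]), np.float64(68.6)]
scene [0.697  0.1319 0.0336] (358, 249, 23, 26) 406.0 [array([368.6, 261.3]), array([22.5, 25.8]), np.float64(6.0)]
scene [ 0.5874 -0.1001  0.0354] (225, 248, 33, 28) 713.0 [array([240.9, 261.8]), array([27.5, 33.2]), np.float64(78.5)]
scene [0.6269 0.0126 0.0355] (285, 243, 32, 28) 692.5 [array([300.3, 256.4]), array([27.4, 32.2]), np.float64(84.0)]
```

View pics/s7.png

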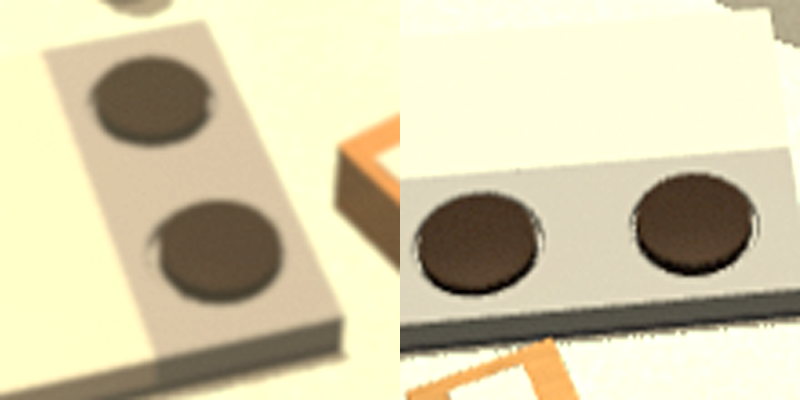

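Both lenses look alike: at the seated height, their fitted radii and edge bands match, and a thin crescent of clearance shows around each. The hand is clear.

```bash
python3 -c "
from plant import *
print(sign_off())"
```

```text
the job is handed in; nothing more can be done
None
```

I pushed the loose lens across the land with the two part-open fingertips until it dropped into the empty cell on the −y side. I then backed the hand off, raised it clear and handed the job in at about 9 s.

- **New lens:** in the last views it sits at about (0.588, −0.100). That is 119 mm from the seated lens, against a nominal 120 mm. Its apparent size at the seated height matches the seated lens (35.4–35.7 mm against 35.5–35.6 mm), so it appears to be lying flat in the cell.
- **Seated lens:** its measured position is the same as at the start, to within 0.2 mm.
- **Forces:** wrist readings stayed within about 2.5 N throughout.
- **Disagreements:** the two cameras differ by about 2 mm in x on the new lens, which is within the calibration. One rough mid-push reading of the cell centre was about 5 mm off the others, so I averaged it in.
- **Not measured:** I did not re-measure the bottle, case or box afterwards, but the arm did not go near them.

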